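Transfer the finished bells from the cooling rack to the carrier

TASK

Move the four bells from the firebricks of the cooling rack into the wooden carrier, one to a bay, keeping their order counted from the red ends: the bell that stands nearest the rack's red end goes into the bay nearest the carrier's red end, and so on along the row. Set each bell down upright on the floor of its bay, without dropping it or tipping any bell over.

Things in the scene. Friction and masses are not known exactly. Their poses are not given: they have to be found in the camera images.
- bell_brass_mid (a point): The brass-plated (yellow metal) bell, loose, about 180 g, upright on its own firebrick. Round, 46 mm across the mouth, 28 mm at the top of the shoulder 62 mm up. On top a flat upright loop, 62 to 96 mm above the mouth, 12 mm thick (bell's x), 28 mm wide (y): pinch it from above across its thickness, near its top. Point: bell's centre, 48 mm above the mouth, 48 mm below the loop's top. z up. All four have one shape.
- bell_copper_mid (a point): The copper-plated (reddish metal) bell, loose, about 180 g, upright on its own firebrick. Round, 46 mm across the mouth, 28 mm at the top of the shoulder 62 mm up. On top a flat upright loop, 62 to 96 mm above the mouth, 12 mm thick (bell's x), 28 mm wide (y): pinch it from above across its thickness, near its top. Point: bell's centre, 48 mm above the mouth, 48 mm below the loop's top. z up. All four have one shape.
- bell_black_mid (a point): The black bell, loose, about 180 g, upright on its own firebrick. Round, 46 mm across the mouth, 28 mm at the top of the shoulder 62 mm up. On top a flat upright loop, 62 to 96 mm above the mouth, 12 mm thick (bell's x), 28 mm wide (y): pinch it from above across its thickness, near its top. Point: bell's centre, 48 mm above the mouth, 48 mm below the loop's top. z up. All four have one shape.
- bell_blue_mid (a point): The blue-enamelled bell, loose, about 180 g, upright on its own firebrick. Round, 46 mm across the mouth, 28 mm at the top of the shoulder 62 mm up. On top a flat upright loop, 62 to 96 mm above the mouth, 12 mm thick (bell's x), 28 mm wide (y): pinch it from above across its thickness, near its top. Point: bell's centre, 48 mm above the mouth, 48 mm below the loop's top. z up. All four have one shape.
- brick_brass: Fixed cream firebrick under the brass bell at the start, 60 x 60 x 25 mm; four alike in a row (pitch 72 mm) on the cooling rack, a steel base 74 x 364 mm, 10 mm thick. Origin: centre of its underside, 10 mm above the table; top at 35 mm. Its y runs along the row towards the rack's red-painted end, always at the robot's left (+y).
- brick_copper: Fixed cream firebrick under the copper bell at the start, 60 x 60 x 25 mm; four alike in a row (pitch 72 mm) on the cooling rack, a steel base 74 x 364 mm, 10 mm thick. Origin: centre of its underside, 10 mm above the table; top at 35 mm. Its y runs along the row towards the rack's red-painted end, always at the robot's left (+y).
- brick_black: Fixed cream firebrick under the black bell at the start, 60 x 60 x 25 mm; four alike in a row (pitch 72 mm) on the cooling rack, a steel base 74 x 364 mm, 10 mm thick. Origin: centre of its underside, 10 mm above the table; top at 35 mm. Its y runs along the row towards the rack's red-painted end, always at the robot's left (+y).
- brick_blue: Fixed cream firebrick under the blue bell at the start, 60 x 60 x 25 mm; four alike in a row (pitch 72 mm) on the cooling rack, a steel base 74 x 364 mm, 10 mm thick. Origin: centre of its underside, 10 mm above the table; top at 35 mm. Its y runs along the row towards the rack's red-painted end, always at the robot's left (+y).
- carrier: Fixed wooden tray 76 mm (x) by 368 mm (y), floor 10 mm thick, four open bays in a row centred at y = -108, -36, 36, 108 mm, x = 0. Each bay is 62 mm (x) by 64 mm (y) inside; the dark strips around them stand 12 mm above the floor. Origin: centre of its underside, on the table. Rack and carrier both lie roughly along the robot's y; either may be the nearer one.
- red_end: Fixed red block, 60 x 28 x 30 mm, on one end of the carrier (166 mm from its middle along y); it marks the carrier's red end, which may be the robot's left or right. The other end has the same block in grey. Origin: centre of its underside, 10 mm above the table.
Not all that is in view belongs to the job. What is shaped like the part that bears bell_copper_mid but purple is not meant.

How it is judged (in metres and radians):
At the end, for the whole second after the job is handed in: Each bell stands upright (within 0.12 rad), released and at rest on the floor of its own bay (centre within 13 mm of the bay's centre along each axis, height within 5 mm), in the same order counted from the carrier's red end as their firebricks have counted from the rack's red end (((y of brick_brass in the frame of brick_copper below 0.036 m and y of brick_brass in the frame of brick_black below 0.036 m and y of brick_brass in the frame of brick_blue below 0.036 m and horizontal distance between bell_brass_mid and red_end between 0.261 and 0.287 m) or ((y of brick_brass in the frame of brick_copper above 0.036 m or y of brick_brass in the frame of brick_black above 0.036 m or y of brick_brass in the frame of brick_blue above 0.036 m) and y of brick_brass in the frame of brick_copper below 0.108 m and y of brick_brass in the frame of brick_black below 0.108 m and y of brick_brass in the frame of brick_blue below 0.108 m and horizontal distance between bell_brass_mid and red_end between 0.189 and 0.215 m) or ((y of brick_brass in the frame of brick_copper above 0.108 m or y of brick_brass in the frame of brick_black above 0.108 m or y of brick_brass in the frame of brick_blue above 0.108 m) and y of brick_brass in the frame of brick_copper below 0.18 m and y of brick_brass in the frame of brick_black below 0.18 m and y of brick_brass in the frame of brick_blue below 0.18 m and horizontal distance between bell_brass_mid and red_end between 0.117 and 0.143 m) or ((y of brick_brass in the frame of brick_copper above 0.18 m or y of brick_brass in the frame of brick_black above 0.18 m or y of brick_brass in the frame of brick_blue above 0.18 m) and horizontal distance between bell_brass_mid and red_end between 0.045 and 0.071 m)) and ((y of brick_copper in the frame of brick_brass below 0.036 m and y of brick_copper in the frame of brick_black below 0.036 m and y of brick_copper in the frame of brick_blue below 0.036 m and horizontal distance between bell_copper_mid and red_end between 0.261 and 0.287 m) or ((y of brick_copper in the frame of brick_brass above 0.036 m or y of brick_copper in the frame of brick_black above 0.036 m or y of brick_copper in the frame of brick_blue above 0.036 m) and y of brick_copper in the frame of brick_brass below 0.108 m and y of brick_copper in the frame of brick_black below 0.108 m and y of brick_copper in the frame of brick_blue below 0.108 m and horizontal distance between bell_copper_mid and red_end between 0.189 and 0.215 m) or ((y of brick_copper in the frame of brick_brass above 0.108 m or y of brick_copper in the frame of brick_black above 0.108 m or y of brick_copper in the frame of brick_blue above 0.108 m) and y of brick_copper in the frame of brick_brass below 0.18 m and y of brick_copper in the frame of brick_black below 0.18 m and y of brick_copper in the frame of brick_blue below 0.18 m and horizontal distance between bell_copper_mid and red_end between 0.117 and 0.143 m) or ((y of brick_copper in the frame of brick_brass above 0.18 m or y of brick_copper in the frame of brick_black above 0.18 m or y of brick_copper in the frame of brick_blue above 0.18 m) and horizontal distance between bell_copper_mid and red_end between 0.045 and 0.071 m)) and ((y of brick_black in the frame of brick_brass below 0.036 m and y of brick_black in the frame of brick_copper below 0.036 m and y of brick_black in the frame of brick_blue below 0.036 m and horizontal distance between bell_black_mid and red_end between 0.261 and 0.287 m) or ((y of brick_black in the frame of brick_brass above 0.036 m or y of brick_black in the frame of brick_copper above 0.036 m or y of brick_black in the frame of brick_blue above 0.036 m) and y of brick_black in the frame of brick_brass below 0.108 m and y of brick_black in the frame of brick_copper below 0.108 m and y of brick_black in the frame of brick_blue below 0.108 m and horizontal distance between bell_black_mid and red_end between 0.189 and 0.215 m) or ((y of brick_black in the frame of brick_brass above 0.108 m or y of brick_black in the frame of brick_copper above 0.108 m or y of brick_black in the frame of brick_blue above 0.108 m) and y of brick_black in the frame of brick_brass below 0.18 m and y of brick_black in the frame of brick_copper below 0.18 m and y of brick_black in the frame of brick_blue below 0.18 m and horizontal distance between bell_black_mid and red_end between 0.117 and 0.143 m) or ((y of brick_black in the frame of brick_brass above 0.18 m or y of brick_black in the frame of brick_copper above 0.18 m or y of brick_black in the frame of brick_blue above 0.18 m) and horizontal distance between bell_black_mid and red_end between 0.045 and 0.071 m)) and ((y of brick_blue in the frame of brick_brass below 0.036 m and y of brick_blue in the frame of brick_copper below 0.036 m and y of brick_blue in the frame of brick_black below 0.036 m and horizontal distance between bell_blue_mid and red_end between 0.261 and 0.287 m) or ((y of brick_blue in the frame of brick_brass above 0.036 m or y of brick_blue in the frame of brick_copper above 0.036 m or y of brick_blue in the frame of brick_black above 0.036 m) and y of brick_blue in the frame of brick_brass below 0.108 m and y of brick_blue in the frame of brick_copper below 0.108 m and y of brick_blue in the frame of brick_black below 0.108 m and horizontal distance between bell_blue_mid and red_end between 0.189 and 0.215 m) or ((y of brick_blue in the frame of brick_brass above 0.108 m or y of brick_blue in the frame of brick_copper above 0.108 m or y of brick_blue in the frame of brick_black above 0.108 m) and y of brick_blue in the frame of brick_brass below 0.18 m and y of brick_blue in the frame of brick_copper below 0.18 m and y of brick_blue in the frame of brick_black below 0.18 m and horizontal distance between bell_blue_mid and red_end between 0.117 and 0.143 m) or ((y of brick_blue in the frame of brick_brass above 0.18 m or y of brick_blue in the frame of brick_copper above 0.18 m or y of brick_blue in the frame of brick_black above 0.18 m) and horizontal distance between bell_blue_mid and red_end between 0.045 and 0.071 m)) and x of bell_brass_mid in the frame of carrier between -0.013 and 0.013 m and z of bell_brass_mid in the frame of carrier between 0.053 and 0.063 m and angle between each of bell_brass_mid, bell_copper_mid, bell_black_mid, bell_blue_mid's own z axis and vertical below 0.12 rad and linear speed of each of bell_brass, bell_copper, bell_black, bell_blue below 0.02 m/s and angular speed of each of bell_brass, bell_copper, bell_black, bell_blue below 0.2 rad/s and x of bell_copper_mid in the frame of carrier between -0.013 and 0.013 m and z of bell_copper_mid in the frame of carrier between 0.053 and 0.063 m and x of bell_black_mid in the frame of carrier between -0.013 and 0.013 m and z of bell_black_mid in the frame of carrier between 0.053 and 0.063 m and x of bell_blue_mid in the frame of carrier between -0.013 and 0.013 m and z of bell_blue_mid in the frame of carrier between 0.053 and 0.063 m); the robot touches nothing.
It fails at once if a bell is tipped over (angle between any of bell_brass_mid, bell_copper_mid, bell_black_mid, bell_blue_mid's own z axis and vertical above 0.8 rad).
It fails at once if a bell is dropped (falls freely by more than about 25 mm) ((linear speed of bell_brass above 0.7 m/s and height (world z) of bell_brass_mid below 0.1 m and contact force between the fingers and bell_brass below 0.05 N) or (linear speed of bell_copper above 0.7 m/s and height (world z) of bell_copper_mid below 0.1 m and contact force between the fingers and bell_copper below 0.05 N) or (linear speed of bell_black above 0.7 m/s and height (world z) of bell_black_mid below 0.1 m and contact force between the fingers and bell_black below 0.05 N) or (linear speed of bell_blue above 0.7 m/s and height (world z) of bell_blue_mid below 0.1 m and contact force between the fingers and bell_blue below 0.05 N)).
It also fails if it takes over 99 s, if anything falls off the work surface, if the arm or the gripper's body presses on something with over 40 N, if the wrist force passes 120 N, or if a joint passes its speed limit or range.

ROBOT

A 6-joint arm with a two-finger parallel gripper is mounted at the origin on the work surface. World frame = base frame: x ahead of the robot, y to its left, z up, the work surface at z = 0. Lengths are in m, angles in degrees, forces in N, time in s.
With the tool pointing down it reaches from about 0.4 to 0.825 m from the base axis. Payload 7 kg.
Tool frame: the origin (TCP) lies on the centre line of the jaws, within the pads' length; the fingertips stand 22 mm ahead of it and the grasp point (between the pads) lies 3 mm ahead of it; z points along the fingers, y is the line along which they close (so a half turn about z gives the same grasp; the last joint's range is limited). The gripper opens to 88 mm and grips with 3 to 60 N. Pads are 19 mm wide; open, the fingers measure 130 mm over their backs; the gripper's body (78 mm by 193 mm) begins 47 mm behind the grasp point.
Start: joints at [-60.613, 20.546, 0.682, 0, -70.136, -16.507], TCP at [0.15, -0.658, 0.249] pointing down, gripper open.
Joint ranges: [-176.03, 176.03], [-82.01, 121.73], [-58.28, 71.71], [-173.87, 95.51], [-174.79, -0.11], [-173.66, 173.66]. Speed limits (degrees/s): [136.94, 136.94, 172.46, 180, 180, 180].

INTERFACE

Orientations are given as [roll, pitch, yaw] about the fixed x, y, z axes, in that order (R = Rz(yaw) Ry(pitch) Rx(roll)).
In Python, from plant import get_state, cams, r gives the robot as it stands.
- The arm moves only by the tool apply_moves, never from a script. Its argument "targets" is a list of rows, each an object with "dp": the shift along the world's x, y, z in m, a list of three; "yaw": the turn about the world's z in degrees. In form: [{"dp": [x, y, z], "yaw": yaw}, ...]. A call has 1 to 20 rows; each row is the pose to reach, as a shift and turn from the pose commanded when the call began; what a row does not reach only later rows make up. A row lasts 1/12 s, in which the tool goes at most 41.7 mm and 7.16 degrees, less where a joint would pass 70% of its speed; a pose out of reach is approached as far as the arm can. A call with a gripper value outside its range is refused whole. "grip" is the gripper command: -1 is fully open, 1 is shut, values between are in proportion, set as the call begins (left out, the last holds). The fingers move at their own pace and stop on an object; "squeeze" is the grip in N (left out, the last holds). Time passes only in rows, so rows that repeat a pose let the fingers close. It gives the time, the measured TCP pose, the force, the opening and the grip force at its end, in the units of the state.
- get_state(): the state, without advancing time (a new reading comes with each control period).
- cams.capture(name): name is "scene" or "top"; returns a dict with "image" (400x640x3 uint8, red, green, blue), "range_z" (400x640 float32, m along the optical axis (not along the pixel's ray), 0 where there is no reading), "fx", "fy", "cx", "cy" (pixels), "k1" (the pictures are not rectified: a ray, as slopes to the right and down, at radius r is drawn at 1 + k1 r^2 times it, then the intrinsics apply), "R" (3x3) and "t" (3): a world point X has camera coordinates R X + t. Camera axes: x right, y down, z forward; pixel columns grow to the right and rows downward; lengths in m; the calibration is good to about 2 mm. A picture is of the moment at which its call begins.
- r.close_job(): hands the job in; it is judged then, once.
The state is a dict: "time_s": time; "joints": joint angles; "qd": joint speeds; "joint_torque": joint torques, N m; "tcp_pos": TCP position; "eef_rot": TCP orientation; "contact_force": force on the tool from outside, world axes, zero at the start; "moment": the same for the moment, N m; "gripper_width": finger opening in m; "gripper_force": force on a finger pad.
Only numpy, scipy, OpenCV 4.12 (cv2) and the standard library are available. Lean on these libraries where they do the work, as an engineer would, in place of code of your own. Each camera call takes 0.05 s, during which the arm holds its last target. There are 200 camera calls.

## Working session

There is one attempt and no reset: what is moved stays moved. The work goes in short steps, Python scripts to look and compute and a tool call to move; the robot and the scene stay as the last step left them, time stands still between calls to the robot, and variables do not carry over. Pictures are saved under pics/ and viewed, at most 14 in all, crops included, and the job is handed in when it is done.

Besides the shell and the picture viewer there is one more tool, called after ">>>" by a JSON object that holds its "api" and its "payload". apply_moves: Moves the arm, as the interface text tells. Its arguments: {"type":"object","properties":{"targets":{"type":"array","items":{"type":"object","properties":{"dp":{"type":"array","items":{"type":"number"}},"yaw":{"type":"number"}}}},"grip":{"type":"number"},"squeeze":{"type":"number"}},"required":["targets"]}

```bash
mkdir -p pics; cat > h.py <<'E'
import numpy as np, cv2
from plant import get_state, cams, r
def cap(n):
    c=cams.capture(n); return c
def save(c,name,box=None,s=1):
    im=c["image"][:,:,::-1]
    if box: x0,y0,x1,y1=box; im=im[y0:y1,x0:x1]
    im=cv2.resize(im,None,fx=s,fy=s,interpolation=cv2.INTER_CUBIC) if s!=1 else im
    cv2.imwrite("pics/"+name,im)
def ray(c,u,v):
    K=np.array([[c["fx"],0,c["cx"]],[0,c["fy"],c["cy"]],[0,0,1.]])
    p=cv2.undistortPoints(np.array([[[u,v]]],float),K,np.array([c["k1"],0,0,0,0.]))[0,0]
    R=np.array(c["R"]);t=np.array(c["t"])
    return -R.T@t, R.T@np.array([p[0],p[1],1])
def onz(c,u,v,z):
    o,d=ray(c,u,v); return o+d*(z-o[2])/d[2]
def dep(c,u,v):
    o,d=ray(c,u,v); return o+d*c["range_z"][int(round(v)),int(round(u))]
def proj(c,X):
    p=np.array(c["R"])@np.array(X)+np.array(c["t"]); a,b=p[0]/p[2],p[1]/p[2]; f=1+c["k1"]*(a*a+b*b)
    return c["fx"]*a*f+c["cx"], c["fy"]*b*f+c["cy"]
E
python3 - <<'E'
from h import *
for n in("scene","top"):
    c=cap(n); save(c,n+"0.png"); print(n,c["fx"],c["k1"],-np.array(c["R"]).T@np.array(c["t"]))
print(get_state())
E
```

```text
scene 508.0326792359452 0.03765646523333672 [1.0762427  0.02634107 0.91608805]
top 465.7124438122341 -0.09045814173736293 [0.43655362 0.00779042 0.90354261]
{'time_s': 0.1, 'joints': array([-6.06147515e+01,  2.05862597e+01,  6.37931849e-01, -1.72054530e-02,
       -7.01350286e+01, -1.65074714e+01]), 'qd': array([ 0.00787871, -0.08595267,  0.10780831,  0.12766799,  0.01336078,
       -0.01809382]), 'joint_torque': array([ 7.39514253e-04, -5.84163952e+01,  2.93754905e+01,  7.01554924e+00,
        1.02600738e-02, -7.24478900e-05]), 'tcp_pos': array([ 0.15032601, -0.657628  ,  0.24772182]), 'eef_rot': array([ 1.79915483e+02, -8.17861854e-03, -1.67128075e+02]), 'contact_force': array([-0.02736806, -0.18325618, -0.94101352]), 'moment': array([0.00967846, 0.03200028, 0.03385922]), 'gripper_force': 0.0, 'gripper_width': 0.08783874275524697}
```

View pics/scene0.png

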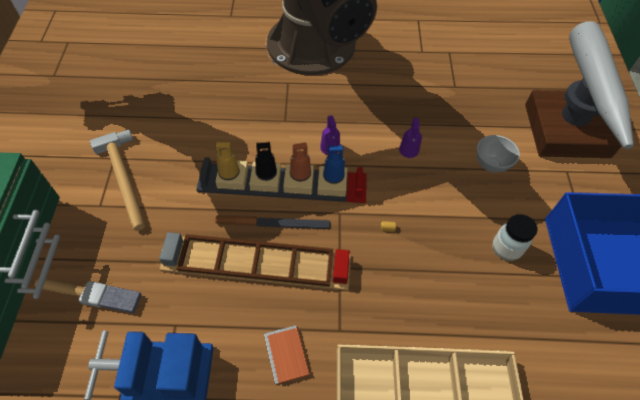

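View pics/top0.png

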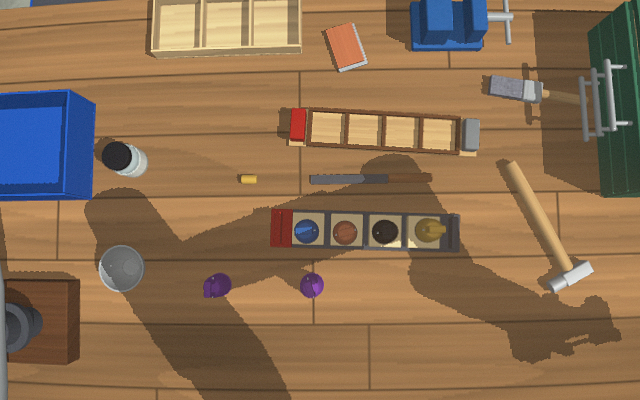

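The scene view shows the rack at about (285,180) with its red end at (357,185), and the carrier at about (257,262) with its red end at (341,265). In the top view, from the red (+y) end, the bells are blue (306,232), copper (345,233), black (385,232) and brass (430,230). Things that could be mistaken for them are the purple bells at (217,286) and (312,285), which stand on no brick, and the big light tray at (226,25), which is not the carrier. The carrier is at (385,131), with red at (298,125).

```bash
python3 - <<'E'
from h import *
c=cap("top"); save(c,"t1.png",(262,192,472,302),3.8)
c2=cap("scene"); save(c2,"s1.png",(190,110,440,290),3.2)
E
```

```text
(no output)
```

View pics/t1.png

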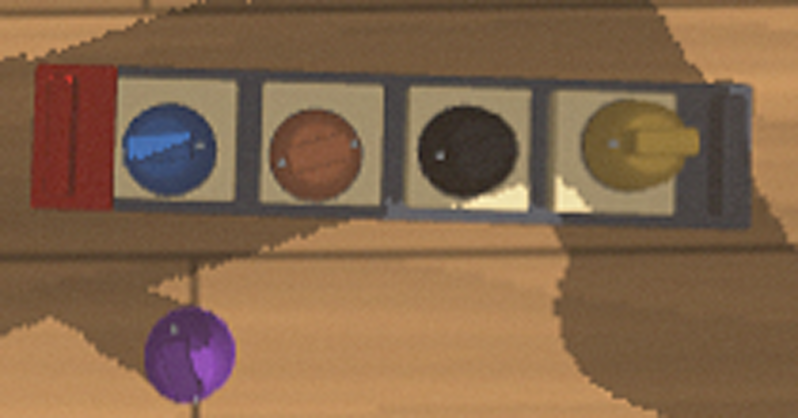

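View pics/s1.png

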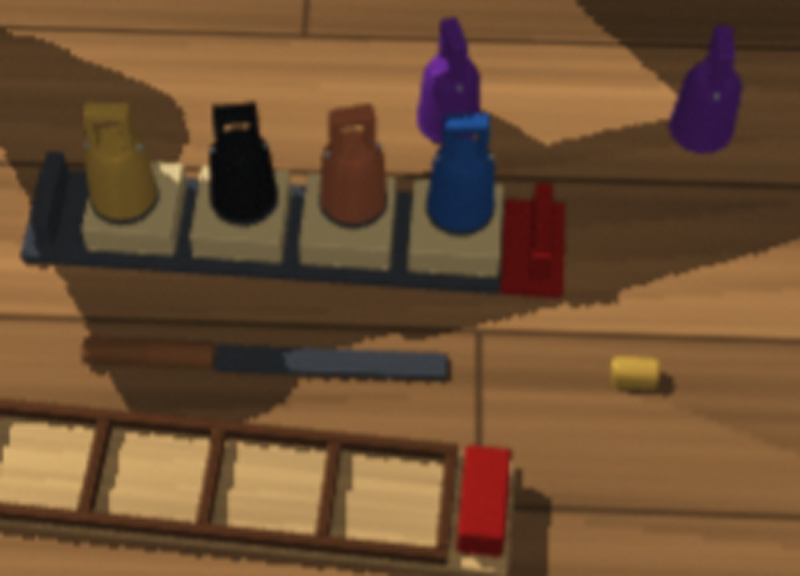

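All four loops are wide along the row, so I'll pinch roughly along x (tool yaw about -90°). Next I'll measure the loop tops and bay positions.

```bash
cat >> h.py <<'E'
def cloud(c):
    v,u=np.mgrid[0:400,0:640]; K=np.array([[c["fx"],0,c["cx"]],[0,c["fy"],c["cy"]],[0,0,1.]])
    p=cv2.undistortPoints(np.stack([u.ravel(),v.ravel()],1).astype(float)[:,None],K,np.array([c["k1"],0,0,0,0.]))[:,0]
    z=c["range_z"].ravel(); P=np.c_[p*z[:,None],z]; R=np.array(c["R"]);t=np.array(c["t"])
    return ((P-t)@R).reshape(400,640,3)
E
python3 - <<'E'
from h import *
T=cap("top");S=cap("scene")
CT=cloud(T);CS=cloud(S)
# carrier geometry from top: bays approx
for n,C,c in(("top",CT,T),("scene",CS,S)):
    for nm,(x,y) in {}.items(): pass
print("bricks top depth",[dep(T,u,v).round(4) for u,v in((325,240),(363,240),(402,241),(414,244))])
# loop points: height band near rack
for nm,C in(("top",CT),("scene",CS)):
    m=(C[...,2]>.118)&(C[...,2]<.14)&(C[...,0]>.3)&(C[...,0]<.5)&(np.abs(C[...,1])<.35)
    k,lab,st,cen=cv2.connectedComponentsWithStats(m.astype(np.uint8))
    for i in range(1,k):
        if st[i,4]<8: continue
        p=C[lab==i]; q=p[:,:2]-p[:,:2].mean(0); w,V=np.linalg.eigh(q.T@q/len(q))
        print(nm,cen[i].round(),st[i,4],p.mean(0).round(4),p.max(0).round(3),"ang",np.degrees(np.arctan2(-V[0,1],V[1,1])).round(1),"sd",np.sqrt(w).round(4))
# bays by floor height mask
for nm,C in(("top",CT),("scene",CS)):
    m=(C[...,2]>.004)&(C[...,2]<.016)&(C[...,0]>.5)&(C[...,0]<.68)&(np.abs(C[...,1])<.3)
    k,lab,st,cen=cv2.connectedComponentsWithStats(m.astype(np.uint8),connectivity=4)
    for i in range(1,k):
        if st[i,4]<150: continue
        p=C[lab==i]; (cc,sz,a)=cv2.minAreaRect(p[:,:2].astype(np.float32)); print(nm,cen[i].round(),st[i,4],p.mean(0).round(4),np.round(cc,4),np.round(sz,4),round(a,1))
# colour: red & grey blocks
for nm,C in(("top",CT),("scene",CS)):
    m=(C[...,2]>.033)&(C[...,2]<.048)&(C[...,0]>.5)&(C[...,0]<.68)&(np.abs(C[...,1])<.3)
    k,lab,st,cen=cv2.connectedComponentsWithStats(m.astype(np.uint8),connectivity=4)
    for i in range(1,k):
        if st[i,4]<60: continue
        p=C[lab==i]; print("blk",nm,cen[i].round(),st[i,4],p.mean(0).round(4),[np.round(q,4) for q in cv2.minAreaRect(p[:,:2].astype(np.float32))])
print(get_state()["time_s"])
E
```

```text
bricks top depth [array([0.4344, 0.0267, 0.0102]), array([ 0.4336, -0.0459,  0.0104]), array([ 0.4307, -0.1202,  0.0103]), array([ 0.425 , -0.1391,  0.0335])]
top [303. 230.] 121 [0.4512 0.0605 0.1296] [0.457 0.074 0.133] ang 3.9 sd [0.0034 0.0081]
top [346. 232.] 122 [ 0.4479 -0.0101  0.1294] [0.456 0.004 0.133] ang 13.9 sd [0.0035 0.0081]
top [389. 231.] 126 [ 0.4483 -0.0825  0.1293] [ 0.455 -0.069  0.133] ang 7.5 sd [0.0034 0.0083]
top [436. 229.] 125 [ 0.4505 -0.1609  0.1292] [ 0.456 -0.147  0.134] ang -0.6 sd [0.0033 0.0086]
scene [223. 145.] 102 [ 0.4532 -0.16    0.1285] [ 0.459 -0.147  0.135] ang 1.2 sd [0.0037 0.0087]
scene [262. 145.] 102 [ 0.4513 -0.0819  0.129 ] [ 0.457 -0.067  0.135] ang 8.3 sd [0.0037 0.0082]
scene [299. 146.] 106 [ 0.4503 -0.0091  0.1287] [0.458 0.004 0.134] ang 14.8 sd [0.0038 0.0087]
scene [335. 148.] 113 [0.4535 0.0611 0.129 ] [0.459 0.076 0.134] ang 0.8 sd [0.0038 0.0087]
top [365. 129.] 1032 [ 0.649  -0.0541  0.0089] [ 0.6488 -0.0537] [0.0645 0.061 ] 85.6
top [303. 139.] 181 [0.6306 0.0677 0.0091] [0.629  0.0633] [0.0799 0.0633] 33.8
top [328. 129.
[... 631 characters left out ...]
[ 0.6438 -0.0519] [0.0632 0.0587] 85.6
scene [310. 264.] 919 [0.6485 0.0203 0.0104] [0.6487 0.0203] [0.0641 0.0587] 85.8
scene [186. 271.] 231 [ 0.671  -0.2201  0.0095] [ 0.6657 -0.204 ] [0.1351 0.0205] 85.6
blk top [297. 125.] 414 [0.6529 0.0765 0.0385] [array([0.6533, 0.077 ]), array([0.0283, 0.0545]), np.float64(85.6809)]
blk top [471. 133.] 468 [ 0.6313 -0.2532  0.0382] [array([ 0.6317, -0.2538]), array([0.0294, 0.0589]), np.float64(84.2917)]
blk scene [170. 247.] 435 [ 0.6351 -0.2507  0.0388] [array([ 0.6334, -0.2514]), array([0.0285, 0.0623]), np.float64(86.9209)]
blk scene [341. 261.] 366 [0.6541 0.0779 0.0401] [array([0.6531, 0.0782]), array([0.0279, 0.0545]), np.float64(85.409)]
0.3
```

>>> {"api": "apply_moves", "payload": {"targets": [{"dp":[0.022,0.034,0],"yaw":7},{"dp":[0.043,0.068,0],"yaw":14},{"dp":[0.065,0.102,0],"yaw":21},{"dp":[0.086,0.136,0],"yaw":28},{"dp":[0.107,0.17,0],"yaw":34},{"dp":[0.129,0.204,0],"yaw":40},{"dp":[0.15,0.238,0],"yaw":45},{"dp":[0.167,0.275,0],"yaw":50},{"dp":[0.184,0.312,0],"yaw":55},{"dp":[0.2,0.348,0],"yaw":60},{"dp":[0.217,0.385,0],"yaw":65},{"dp":[0.234,0.422,0],"yaw":70},{"dp":[0.25,0.458,0],"yaw":75},{"dp":[0.257,0.498,-0.01],"yaw":79.6},{"dp":[0.265,0.535,-0.015],"yaw":79.6},{"dp":[0.273,0.575,-0.02],"yaw":79.6},{"dp":[0.28,0.61,-0.025],"yaw":79.6},{"dp":[0.288,0.645,-0.03],"yaw":79.6},{"dp":[0.295,0.682,-0.04],"yaw":79.6},{"dp":[0.302,0.719,-0.05],"yaw":79.6}], "grip": -1, "squeeze": 20}}

```text
time_s: 1.97
tcp_pos: [0.4526, 0.0631, 0.1989]
eef_rot: [-179.9, 0.0, -87.5]
contact_force: [1.0, -0.4, 1.2]
gripper_width: 0.0877
gripper_force: 0.0
```

>>> {"api": "apply_moves", "payload": {"targets": [{"dp":[0,0,0],"yaw":0},{"dp":[0,0,0],"yaw":0},{"dp":[0,0,0],"yaw":0}]}}

```text
time_s: 2.22
tcp_pos: [0.4522, 0.0611, 0.1985]
eef_rot: [180.0, -0.0, -87.5]
contact_force: [0.1, -1.0, -0.0]
gripper_width: 0.0875
gripper_force: 0.0
```

```bash
python3 - <<'E'
from h import *
c=cap("scene"); save(c,"s2.png",(270,60,400,200),4.2)
print([np.round(proj(c,p),1) for p in((.4523,.061,.131),(.4523,.061,.18))])
E
```

```text
[array([334.9, 147.3]), array([336.2, 131. ])]
```

View pics/s2.png

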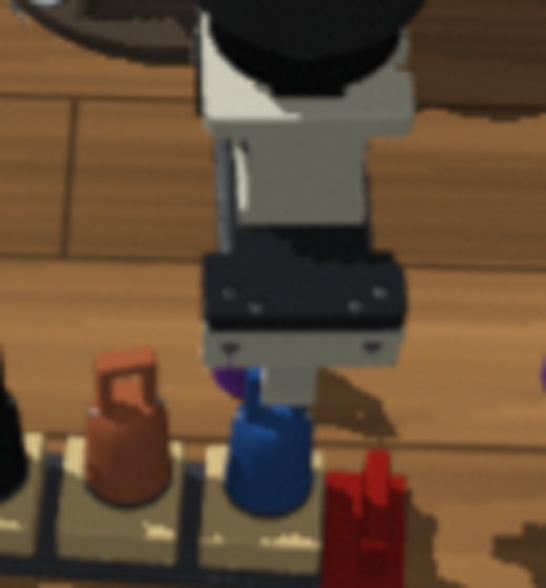

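The front finger is at about (339,145) in full-image pixels, with the blue loop behind it at about (335,147). The tool is over the blue bell and well aligned, so I'll descend and grip.

>>> {"api": "apply_moves", "payload": {"targets": [{"dp":[0,0,-0.02],"yaw":0},{"dp":[0,0,-0.04],"yaw":0},{"dp":[0,0,-0.06],"yaw":0},{"dp":[0,0,-0.076],"yaw":0},{"dp":[0,0,-0.076],"yaw":0},{"dp":[0,0,-0.076],"yaw":0}]}}

```text
time_s: 2.77
tcp_pos: [0.4522, 0.0598, 0.1227]
eef_rot: [179.9, -0.0, -87.6]
contact_force: [-0.5, -0.5, 0.7]
gripper_width: 0.0876
gripper_force: 0.0
```

>>> {"api": "apply_moves", "payload": {"targets": [{"dp":[0,0,0],"yaw":0},{"dp":[0,0,0],"yaw":0},{"dp":[0,0,0],"yaw":0},{"dp":[0,0,0],"yaw":0},{"dp":[0,0,0],"yaw":0},{"dp":[0,0,0],"yaw":0},{"dp":[0,0,0],"yaw":0},{"dp":[0,0,0],"yaw":0},{"dp":[0,0,0],"yaw":0},{"dp":[0,0,0],"yaw":0}], "grip": 1, "squeeze": 20}}

```text
time_s: 3.6
tcp_pos: [0.4524, 0.061, 0.1225]
eef_rot: [180.0, -0.0, -87.5]
contact_force: [-0.0, -0.4, -0.3]
gripper_width: 0.0267
gripper_force: 0.0
```

Still closing.

>>> {"api": "apply_moves", "payload": {"targets": [{"dp":[0,0,0],"yaw":0},{"dp":[0,0,0],"yaw":0},{"dp":[0,0,0],"yaw":0},{"dp":[0,0,0],"yaw":0},{"dp":[0,0,0],"yaw":0}]}}

```text
time_s: 4.02
tcp_pos: [0.4523, 0.0609, 0.1225]
eef_rot: [180.0, -0.0, -87.5]
contact_force: [-0.9, -0.6, -0.1]
gripper_width: 0.0121
gripper_force: 20.0
```

>>> {"api": "apply_moves", "payload": {"targets": [{"dp":[0,0,0.008],"yaw":0},{"dp":[0,0,0.02],"yaw":0},{"dp":[0,0,0.035],"yaw":0},{"dp":[0,0,0.05],"yaw":0},{"dp":[0,0,0.06],"yaw":0},{"dp":[0,0,0.06],"yaw":0}]}}

```text
time_s: 4.52
tcp_pos: [0.4536, 0.0615, 0.185]
eef_rot: [-179.8, 0.1, -87.5]
contact_force: [0.2, 0.3, -1.5]
gripper_width: 0.0117
gripper_force: 20.0
```

>>> {"api": "apply_moves", "payload": {"targets": [{"dp":[0.015,-0.003,0],"yaw":0},{"dp":[0.04,-0.008,0],"yaw":0},{"dp":[0.07,-0.014,0],"yaw":0},{"dp":[0.1,-0.02,0],"yaw":0},{"dp":[0.13,-0.027,0],"yaw":0},{"dp":[0.16,-0.034,-0.01],"yaw":0},{"dp":[0.183,-0.039,-0.02],"yaw":0},{"dp":[0.198,-0.0415,-0.03],"yaw":0},{"dp":[0.198,-0.0415,-0.04],"yaw":0},{"dp":[0.198,-0.0415,-0.04],"yaw":0},{"dp":[0.198,-0.0415,-0.04],"yaw":0}]}}

```text
time_s: 5.43
tcp_pos: [0.6491, 0.0192, 0.1411]
eef_rot: [179.8, -0.0, -87.5]
contact_force: [0.0, 0.3, -1.2]
gripper_width: 0.012
gripper_force: 20.0
```

```bash
python3 - <<'E'
from h import *
s=get_state(); print(s["tcp_pos"],s["contact_force"])
a=cap("scene"); b=cap("top")
im=[cv2.resize(x,None,fx=4,fy=4,interpolation=cv2.INTER_CUBIC) for x in (a["image"][190:330,270:370,::-1],b["image"][70:210,280:380,::-1])]
cv2.imwrite("pics/p1.png",np.hstack(im))
E
```

```text
[0.64912536 0.01923501 0.1411491 ] [ 0.00270722  0.33278127 -1.17436227]
```

View pics/p1.png

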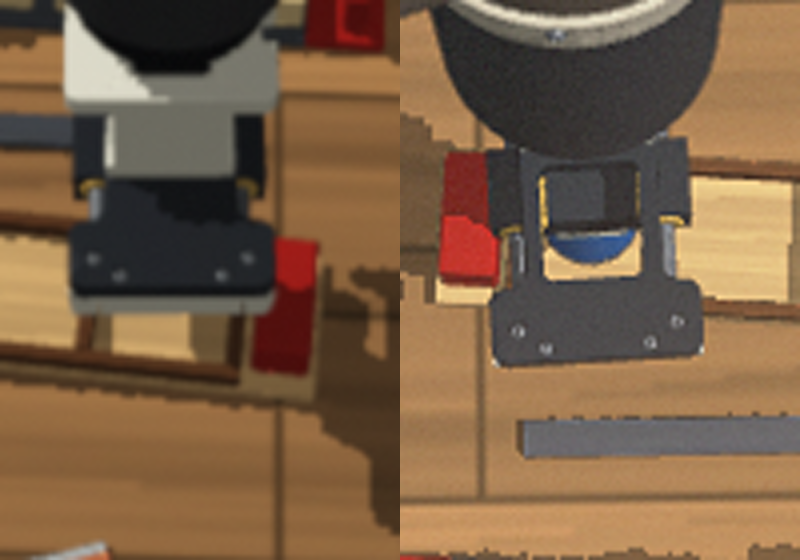

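The top view (right half) shows the blue bell in the gripper at about (327,130), over the first bay, whose centre is (328,129). Lowering now.

>>> {"api": "apply_moves", "payload": {"targets": [{"dp":[0,0,-0.01],"yaw":0},{"dp":[0,0,-0.022],"yaw":0},{"dp":[0,0,-0.032],"yaw":0},{"dp":[0,0,-0.039],"yaw":0},{"dp":[0,0,-0.043],"yaw":0},{"dp":[0,0,-0.044],"yaw":0},{"dp":[0,0,-0.044],"yaw":0},{"dp":[0,0,-0.044],"yaw":0}]}}

```text
time_s: 6.2
tcp_pos: [0.6506, 0.0195, 0.0987]
eef_rot: [-180.0, 0.0, -87.5]
contact_force: [0.8, 1.0, -2.0]
gripper_width: 0.0121
gripper_force: 20.0
```

>>> {"api": "apply_moves", "payload": {"targets": [{"dp":[0,0,-0.0007],"yaw":0},{"dp":[0,0,-0.0012],"yaw":0},{"dp":[0,0,-0.0012],"yaw":0},{"dp":[0,0,-0.0012],"yaw":0}]}}

```text
time_s: 6.53
tcp_pos: [0.6505, 0.0195, 0.0975]
eef_rot: [-180.0, 0.0, -87.5]
contact_force: [-0.3, 0.3, -1.7]
gripper_width: 0.0115
gripper_force: 20.0
```

>>> {"api": "apply_moves", "payload": {"targets": [{"dp":[0,0,-0.0005],"yaw":0},{"dp":[0,0,-0.001],"yaw":0},{"dp":[0,0,-0.001],"yaw":0},{"dp":[0,0,-0.001],"yaw":0}]}}

```text
time_s: 6.87
tcp_pos: [0.6507, 0.0195, 0.0975]
eef_rot: [-179.9, -0.0, -87.5]
contact_force: [-1.9, 0.8, 5.1]
gripper_width: 0.012
gripper_force: 20.0
```

Contact (5 N). Releasing.

>>> {"api": "apply_moves", "payload": {"targets": [{"dp":[0,0,0],"yaw":0},{"dp":[0,0,0],"yaw":0},{"dp":[0,0,0],"yaw":0},{"dp":[0,0,0],"yaw":0},{"dp":[0,0,0],"yaw":0},{"dp":[0,0,0],"yaw":0},{"dp":[0,0,0],"yaw":0},{"dp":[0,0,0],"yaw":0}], "grip": -1}}

```text
time_s: 7.53
tcp_pos: [0.6504, 0.0195, 0.0963]
eef_rot: [180.0, -0.0, -87.5]
contact_force: [0.1, 0.3, 0.1]
gripper_width: 0.0596
gripper_force: 0.0
```

>>> {"api": "apply_moves", "payload": {"targets": [{"dp":[0,0,0.015],"yaw":0},{"dp":[0,0,0.04],"yaw":0},{"dp":[0,0,0.07],"yaw":0},{"dp":[0,0,0.1022],"yaw":0},{"dp":[-0.035,0,0.1022],"yaw":3},{"dp":[-0.07,0,0.1022],"yaw":7},{"dp":[-0.105,-0.01,0.1022],"yaw":11.5},{"dp":[-0.14,-0.02,0.1022],"yaw":11.5},{"dp":[-0.17,-0.026,0.1022],"yaw":11.5},{"dp":[-0.201,-0.029,0.1022],"yaw":11.5},{"dp":[-0.201,-0.029,0.1022],"yaw":11.5},{"dp":[-0.201,-0.029,0.1022],"yaw":11.5}]}}

```text
time_s: 8.53
tcp_pos: [0.4484, -0.0097, 0.1994]
eef_rot: [-179.9, 0.0, -76.0]
contact_force: [1.1, -0.6, 1.1]
gripper_width: 0.0872
gripper_force: 0.0
```

```bash
python3 - <<'E'
from h import *
s=get_state(); print(s["tcp_pos"],s["eef_rot"])
for n in("top","scene"):
    C=cloud(cap(n))
    m=(C[...,2]>.093)&(C[...,2]<.115)&(C[...,0]>.6)&(C[...,0]<.7)&(np.abs(C[...,1])<.3)
    p=C[m]; print(n,len(p),p.mean(0).round(4),p.max(0).round(4)) if len(p) else 0
E
```

```text
[ 0.44842676 -0.00971333  0.19940707] [-1.79883890e+02  2.09174356e-02 -7.59886359e+01]
top 118 [0.6491 0.0193 0.104 ] [0.6566 0.0327 0.1078]
scene 113 [0.6519 0.0207 0.1048] [0.6579 0.0335 0.1099]
```

The blue bell is upright and centred in its bay. Next is copper.

>>> {"api": "apply_moves", "payload": {"targets": [{"dp":[0,0,-0.025],"yaw":0},{"dp":[0,0,-0.05],"yaw":0},{"dp":[0,0,-0.07],"yaw":0},{"dp":[0,0,-0.076],"yaw":0},{"dp":[0,0,-0.076],"yaw":0}]}}

```text
time_s: 9.05
tcp_pos: [0.4492, -0.0098, 0.1209]
eef_rot: [179.8, -0.0, -76.0]
contact_force: [0.4, 0.3, 0.6]
gripper_width: 0.0876
gripper_force: 0.0
```

>>> {"api": "apply_moves", "payload": {"targets": [{"dp":[0,0,0],"yaw":0},{"dp":[0,0,0],"yaw":0},{"dp":[0,0,0],"yaw":0},{"dp":[0,0,0],"yaw":0},{"dp":[0,0,0],"yaw":0},{"dp":[0,0,0],"yaw":0},{"dp":[0,0,0],"yaw":0},{"dp":[0,0,0],"yaw":0},{"dp":[0,0,0],"yaw":0},{"dp":[0,0,0],"yaw":0},{"dp":[0,0,0],"yaw":0},{"dp":[0,0,0],"yaw":0},{"dp":[0,0,0],"yaw":0},{"dp":[0,0,0],"yaw":0},{"dp":[0,0,0],"yaw":0}], "grip": 1, "squeeze": 20}}

```text
time_s: 10.3
tcp_pos: [0.4493, -0.0095, 0.1224]
eef_rot: [180.0, -0.0, -76.0]
contact_force: [0.6, -0.4, -1.5]
gripper_width: 0.0119
gripper_force: 20.0
```

>>> {"api": "apply_moves", "payload": {"targets": [{"dp":[0,0,0.008],"yaw":0},{"dp":[0,0,0.02],"yaw":0},{"dp":[0,0,0.035],"yaw":0},{"dp":[0,0,0.05],"yaw":0},{"dp":[0,0,0.06],"yaw":0},{"dp":[0.015,-0.005,0.06],"yaw":0},{"dp":[0.04,-0.012,0.06],"yaw":0},{"dp":[0.07,-0.02,0.06],"yaw":0},{"dp":[0.1,-0.028,0.06],"yaw":0},{"dp":[0.13,-0.036,0.06],"yaw":0},{"dp":[0.16,-0.042,0.05],"yaw":0},{"dp":[0.183,-0.0435,0.04],"yaw":0},{"dp":[0.197,-0.0435,0.03],"yaw":0},{"dp":[0.197,-0.0435,0.02],"yaw":0},{"dp":[0.197,-0.0435,0.02],"yaw":0},{"dp":[0.197,-0.0435,0.02],"yaw":0}]}}

```text
time_s: 11.63
tcp_pos: [0.6453, -0.0531, 0.1419]
eef_rot: [179.9, 0.0, -76.0]
contact_force: [0.7, 0.0, -1.7]
gripper_width: 0.0119
gripper_force: 20.0
```

>>> {"api": "apply_moves", "payload": {"targets": [{"dp":[0,0,-0.01],"yaw":0},{"dp":[0,0,-0.022],"yaw":0},{"dp":[0,0,-0.032],"yaw":0},{"dp":[0,0,-0.039],"yaw":0},{"dp":[0,0,-0.043],"yaw":0},{"dp":[0,0,-0.044],"yaw":0},{"dp":[0,0,-0.045],"yaw":0},{"dp":[0,0,-0.0455],"yaw":0},{"dp":[0,0,-0.046],"yaw":0},{"dp":[0,0,-0.046],"yaw":0},{"dp":[0,0,-0.046],"yaw":0}]}}

```text
time_s: 12.55
tcp_pos: [0.6468, -0.053, 0.0975]
eef_rot: [-179.9, -0.0, -76.0]
contact_force: [-2.4, 0.3, 5.2]
gripper_width: 0.0118
gripper_force: 20.0
```

>>> {"api": "apply_moves", "payload": {"targets": [{"dp":[0,0,0],"yaw":0},{"dp":[0,0,0],"yaw":0},{"dp":[0,0,0],"yaw":0},{"dp":[0,0,0],"yaw":0},{"dp":[0,0,0],"yaw":0},{"dp":[0,0,0],"yaw":0},{"dp":[0,0,0],"yaw":0},{"dp":[0,0,0],"yaw":0}], "grip": -1}}

```text
time_s: 13.22
tcp_pos: [0.6464, -0.053, 0.0965]
eef_rot: [180.0, -0.0, -76.0]
contact_force: [0.5, -0.9, 0.8]
gripper_width: 0.0597
gripper_force: 0.0
```

>>> {"api": "apply_moves", "payload": {"targets": [{"dp":[0,0,0.015],"yaw":0},{"dp":[0,0,0.04],"yaw":0},{"dp":[0,0,0.07],"yaw":0},{"dp":[0,0,0.102],"yaw":0},{"dp":[-0.035,0,0.102],"yaw":-3},{"dp":[-0.07,-0.01,0.102],"yaw":-6},{"dp":[-0.105,-0.016,0.102],"yaw":-6},{"dp":[-0.14,-0.022,0.102],"yaw":-6},{"dp":[-0.17,-0.026,0.102],"yaw":-6},{"dp":[-0.1964,-0.029,0.102],"yaw":-6},{"dp":[-0.1964,-0.029,0.102],"yaw":-6},{"dp":[-0.1964,-0.029,0.102],"yaw":-6}]}}

```text
time_s: 14.22
tcp_pos: [0.4494, -0.0821, 0.1994]
eef_rot: [-179.9, 0.0, -82.0]
contact_force: [1.2, -0.1, 0.7]
gripper_width: 0.0876
gripper_force: 0.0
```

```bash
python3 - <<'E'
from h import *
s=get_state(); print(s["tcp_pos"],s["eef_rot"])
for n in("top","scene"):
    C=cloud(cap(n))
    m=(C[...,2]>.093)&(C[...,2]<.115)&(C[...,0]>.6)&(C[...,0]<.7)&(C[...,1]<-.015)&(C[...,1]>-.09)
    p=C[m]; print(n,len(p),p.mean(0).round(4),p.max(0).round(4)) if len(p) else 0
E
```

```text
[ 0.44936314 -0.08214004  0.19940192] [-1.79884584e+02  9.15032442e-03 -8.20070514e+01]
top 124 [ 0.6454 -0.0534  0.1035] [ 0.6533 -0.0393  0.1078]
scene 119 [ 0.6477 -0.0515  0.1047] [ 0.6554 -0.0373  0.1089]
```

Copper is placed. Next is black.

>>> {"api": "apply_moves", "payload": {"targets": [{"dp":[0,0,-0.025],"yaw":0},{"dp":[0,0,-0.05],"yaw":0},{"dp":[0,0,-0.07],"yaw":0},{"dp":[0,0,-0.076],"yaw":0},{"dp":[0,0,-0.076],"yaw":0}]}}

```text
time_s: 14.73
tcp_pos: [0.4497, -0.0821, 0.1209]
eef_rot: [179.8, -0.0, -82.0]
contact_force: [-0.1, -0.2, 0.9]
gripper_width: 0.0877
gripper_force: 0.0
```

>>> {"api": "apply_moves", "payload": {"targets": [{"dp":[0,0,0],"yaw":0},{"dp":[0,0,0],"yaw":0},{"dp":[0,0,0],"yaw":0},{"dp":[0,0,0],"yaw":0},{"dp":[0,0,0],"yaw":0},{"dp":[0,0,0],"yaw":0},{"dp":[0,0,0],"yaw":0},{"dp":[0,0,0],"yaw":0},{"dp":[0,0,0],"yaw":0},{"dp":[0,0,0],"yaw":0},{"dp":[0,0,0],"yaw":0},{"dp":[0,0,0],"yaw":0},{"dp":[0,0,0],"yaw":0},{"dp":[0,0,0],"yaw":0},{"dp":[0,0,0],"yaw":0}], "grip": 1, "squeeze": 20}}

```text
time_s: 15.98
tcp_pos: [0.4499, -0.082, 0.1224]
eef_rot: [180.0, 0.0, -82.0]
contact_force: [-0.6, -0.4, -0.6]
gripper_width: 0.0116
gripper_force: 20.0
```

>>> {"api": "apply_moves", "payload": {"targets": [{"dp":[0,0,0.008],"yaw":0},{"dp":[0,0,0.02],"yaw":0},{"dp":[0,0,0.035],"yaw":0},{"dp":[0,0,0.05],"yaw":0},{"dp":[0,0,0.06],"yaw":0},{"dp":[0.015,-0.005,0.06],"yaw":0},{"dp":[0.04,-0.012,0.06],"yaw":0},{"dp":[0.07,-0.02,0.06],"yaw":0},{"dp":[0.1,-0.028,0.06],"yaw":0},{"dp":[0.13,-0.036,0.06],"yaw":0},{"dp":[0.158,-0.042,0.05],"yaw":0},{"dp":[0.18,-0.043,0.04],"yaw":0},{"dp":[0.191,-0.043,0.03],"yaw":0},{"dp":[0.191,-0.043,0.02],"yaw":0},{"dp":[0.191,-0.043,0.02],"yaw":0},{"dp":[0.191,-0.043,0.02],"yaw":0}]}}

```text
time_s: 17.32
tcp_pos: [0.6399, -0.125, 0.1421]
eef_rot: [179.9, 0.0, -82.0]
contact_force: [0.5, 0.7, -0.7]
gripper_width: 0.0115
gripper_force: 20.0
```

>>> {"api": "apply_moves", "payload": {"targets": [{"dp":[0,0,-0.01],"yaw":0},{"dp":[0,0,-0.022],"yaw":0},{"dp":[0,0,-0.032],"yaw":0},{"dp":[0,0,-0.039],"yaw":0},{"dp":[0,0,-0.043],"yaw":0},{"dp":[0,0,-0.044],"yaw":0},{"dp":[0,0,-0.045],"yaw":0},{"dp":[0,0,-0.0455],"yaw":0},{"dp":[0,0,-0.046],"yaw":0},{"dp":[0,0,-0.046],"yaw":0},{"dp":[0,0,-0.046],"yaw":0}]}}

```text
time_s: 18.23
tcp_pos: [0.6414, -0.1251, 0.0975]
eef_rot: [-179.9, -0.0, -82.0]
contact_force: [-1.7, 0.6, 5.4]
gripper_width: 0.0122
gripper_force: 20.0
```

>>> {"api": "apply_moves", "payload": {"targets": [{"dp":[0,0,0],"yaw":0},{"dp":[0,0,0],"yaw":0},{"dp":[0,0,0],"yaw":0},{"dp":[0,0,0],"yaw":0},{"dp":[0,0,0],"yaw":0},{"dp":[0,0,0],"yaw":0},{"dp":[0,0,0],"yaw":0},{"dp":[0,0,0],"yaw":0}], "grip": -1}}

```text
time_s: 18.9
tcp_pos: [0.6411, -0.125, 0.0965]
eef_rot: [180.0, 0.0, -82.0]
contact_force: [0.2, -0.1, 0.7]
gripper_width: 0.0594
gripper_force: 0.0
```

>>> {"api": "apply_moves", "payload": {"targets": [{"dp":[0,0,0.015],"yaw":0},{"dp":[0,0,0.04],"yaw":0},{"dp":[0,0,0.07],"yaw":0},{"dp":[0,0,0.102],"yaw":0},{"dp":[-0.035,0,0.102],"yaw":-3},{"dp":[-0.07,-0.01,0.102],"yaw":-7.5},{"dp":[-0.105,-0.018,0.102],"yaw":-7.5},{"dp":[-0.14,-0.026,0.102],"yaw":-7.5},{"dp":[-0.17,-0.032,0.102],"yaw":-7.5},{"dp":[-0.189,-0.0355,0.102],"yaw":-7.5},{"dp":[-0.189,-0.0355,0.102],"yaw":-7.5},{"dp":[-0.189,-0.0355,0.102],"yaw":-7.5}]}}

```text
time_s: 19.9
tcp_pos: [0.4516, -0.1607, 0.1994]
eef_rot: [-179.9, 0.0, -89.5]
contact_force: [1.5, 0.6, 0.8]
gripper_width: 0.0874
gripper_force: 0.0
```

```bash
python3 - <<'E'
from h import *
s=get_state(); print(s["tcp_pos"],s["eef_rot"])
for n in("top","scene"):
    C=cloud(cap(n))
    m=(C[...,2]>.093)&(C[...,2]<.115)&(C[...,0]>.6)&(C[...,0]<.7)&(C[...,1]<-.09)&(C[...,1]>-.16)
    p=C[m]; print(n,len(p),p.mean(0).round(4),p.max(0).round(4)) if len(p) else 0
E
```

```text
[ 0.45159072 -0.16073247  0.19935531] [-1.79896704e+02  1.79621971e-03 -8.95402485e+01]
top 118 [ 0.6403 -0.1249  0.1039] [ 0.649  -0.1116  0.1081]
scene 123 [ 0.6426 -0.1236  0.1047] [ 0.6492 -0.1096  0.1094]
```

Black is placed. Next is brass.

>>> {"api": "apply_moves", "payload": {"targets": [{"dp":[0,0,-0.025],"yaw":0},{"dp":[0,0,-0.05],"yaw":0},{"dp":[0,0,-0.07],"yaw":0},{"dp":[0,0,-0.076],"yaw":0},{"dp":[0,0,-0.076],"yaw":0}]}}

```text
time_s: 20.42
tcp_pos: [0.4517, -0.1604, 0.1209]
eef_rot: [179.8, -0.0, -89.5]
contact_force: [0.8, 0.8, -0.1]
gripper_width: 0.0872
gripper_force: 0.0
```

>>> {"api": "apply_moves", "payload": {"targets": [{"dp":[0,0,0],"yaw":0},{"dp":[0,0,0],"yaw":0},{"dp":[0,0,0],"yaw":0},{"dp":[0,0,0],"yaw":0},{"dp":[0,0,0],"yaw":0},{"dp":[0,0,0],"yaw":0},{"dp":[0,0,0],"yaw":0},{"dp":[0,0,0],"yaw":0},{"dp":[0,0,0],"yaw":0},{"dp":[0,0,0],"yaw":0},{"dp":[0,0,0],"yaw":0},{"dp":[0,0,0],"yaw":0},{"dp":[0,0,0],"yaw":0},{"dp":[0,0,0],"yaw":0},{"dp":[0,0,0],"yaw":0}], "grip": 1, "squeeze": 20}}

```text
time_s: 21.67
tcp_pos: [0.4519, -0.1605, 0.1224]
eef_rot: [180.0, 0.0, -89.5]
contact_force: [-1.6, -0.1, -1.0]
gripper_width: 0.0115
gripper_force: 19.9
```

>>> {"api": "apply_moves", "payload": {"targets": [{"dp":[0,0,0.008],"yaw":0},{"dp":[0,0,0.02],"yaw":0},{"dp":[0,0,0.035],"yaw":0},{"dp":[0,0,0.05],"yaw":0},{"dp":[0,0,0.06],"yaw":0},{"dp":[0.015,-0.004,0.06],"yaw":0},{"dp":[0.04,-0.01,0.06],"yaw":0},{"dp":[0.07,-0.017,0.06],"yaw":0},{"dp":[0.1,-0.024,0.06],"yaw":0},{"dp":[0.13,-0.031,0.06],"yaw":0},{"dp":[0.155,-0.035,0.05],"yaw":0},{"dp":[0.174,-0.037,0.04],"yaw":0},{"dp":[0.184,-0.037,0.03],"yaw":0},{"dp":[0.184,-0.037,0.02],"yaw":0},{"dp":[0.184,-0.037,0.02],"yaw":0},{"dp":[0.184,-0.037,0.02],"yaw":0}]}}

```text
time_s: 23.0
tcp_pos: [0.6346, -0.1973, 0.1418]
eef_rot: [179.9, 0.0, -89.5]
contact_force: [0.6, -0.5, -0.5]
gripper_width: 0.0119
gripper_force: 19.9
```

>>> {"api": "apply_moves", "payload": {"targets": [{"dp":[0,0,-0.01],"yaw":0},{"dp":[0,0,-0.022],"yaw":0},{"dp":[0,0,-0.032],"yaw":0},{"dp":[0,0,-0.039],"yaw":0},{"dp":[0,0,-0.043],"yaw":0},{"dp":[0,0,-0.044],"yaw":0},{"dp":[0,0,-0.045],"yaw":0},{"dp":[0,0,-0.0455],"yaw":0},{"dp":[0,0,-0.046],"yaw":0},{"dp":[0,0,-0.046],"yaw":0},{"dp":[0,0,-0.046],"yaw":0}]}}

```text
time_s: 23.92
tcp_pos: [0.6364, -0.1976, 0.0974]
eef_rot: [-179.9, -0.0, -89.5]
contact_force: [-1.4, -0.3, 4.8]
gripper_width: 0.0116
gripper_force: 19.9
```

>>> {"api": "apply_moves", "payload": {"targets": [{"dp":[0,0,0],"yaw":0},{"dp":[0,0,0],"yaw":0},{"dp":[0,0,0],"yaw":0},{"dp":[0,0,0],"yaw":0},{"dp":[0,0,0],"yaw":0},{"dp":[0,0,0],"yaw":0},{"dp":[0,0,0],"yaw":0},{"dp":[0,0,0],"yaw":0}], "grip": -1}}

```text
time_s: 24.58
tcp_pos: [0.636, -0.1975, 0.0965]
eef_rot: [180.0, 0.0, -89.5]
contact_force: [0.2, 0.4, 0.2]
gripper_width: 0.0593
gripper_force: 0.0
```

>>> {"api": "apply_moves", "payload": {"targets": [{"dp":[0,0,0.015],"yaw":0},{"dp":[0,0,0.04],"yaw":0},{"dp":[0,0,0.07],"yaw":0},{"dp":[0,0,0.11],"yaw":0},{"dp":[-0.035,0,0.14],"yaw":0},{"dp":[-0.07,0,0.15],"yaw":0},{"dp":[-0.105,0,0.15],"yaw":0},{"dp":[-0.14,0,0.15],"yaw":0},{"dp":[-0.18,0,0.15],"yaw":0},{"dp":[-0.18,0,0.15],"yaw":0},{"dp":[-0.18,0,0.15],"yaw":0},{"dp":[-0.18,0,0.15],"yaw":0}]}}

```text
time_s: 25.58
tcp_pos: [0.4564, -0.1976, 0.2473]
eef_rot: [-179.9, -0.0, -89.5]
contact_force: [-0.6, -0.7, -0.2]
gripper_width: 0.0876
gripper_force: 0.0
```

```bash
python3 - <<'E'
from h import *
for n in("top","scene"):
    c=cap(n);C=cloud(c)
    m=(C[...,2]>.093)&(C[...,2]<.115)&(C[...,0]>.6)&(C[...,0]<.7)&(np.abs(C[...,1])<.3)
    k,lab,st,cen=cv2.connectedComponentsWithStats(m.astype(np.uint8))
    for i in range(1,k):
        if st[i,4]>20: p=C[lab==i]; print(n,st[i,4],p.mean(0).round(4),p[:,2].max().round(3))
    if n=="scene": save(c,"f.png",(140,180,380,320),3.2)
print(get_state()["contact_force"])
E
```

```text
top 119 [0.6492 0.0191 0.1039] 0.108
top 126 [ 0.6452 -0.0533  0.1036] 0.108
top 118 [ 0.6403 -0.1249  0.1038] 0.108
top 90 [ 0.6357 -0.1992  0.1042] 0.108
scene 124 [ 0.6376 -0.1961  0.1044] 0.109
scene 123 [ 0.6424 -0.1236  0.1045] 0.11
scene 124 [ 0.6479 -0.0516  0.1043] 0.11
scene 116 [0.6519 0.0206 0.1044] 0.111
[0.28487164 0.74316097 0.12982985]
```

View pics/f.png

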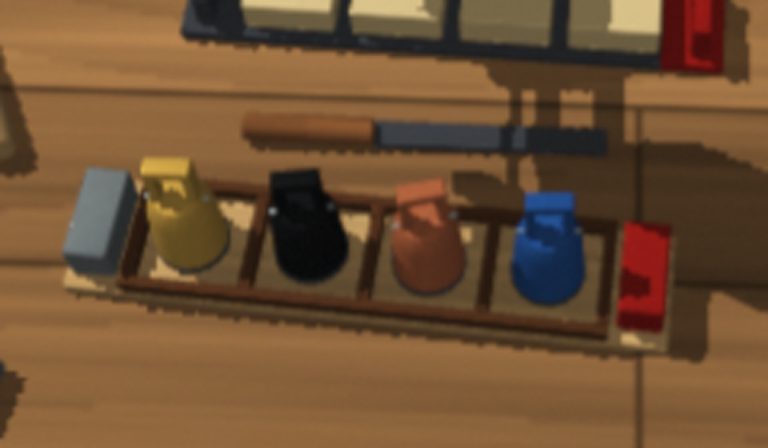

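The crop shows all four bells upright and centred in their bays. From the red end (crop 645,275) they run blue (548,250), copper (428,240), black (308,228), brass (185,215).

```bash
python3 -c "
from plant import r
print(r.close_job())"
```

```text
the job is handed in; nothing more can be done
None
```

All four bells stand upright in their carrier bays in rack order from the red end (blue, copper, black, brass), each within about 2 mm of its bay centre by camera; the job was handed in at about 26 s of the 99 s, with no verdict returned.

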